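# Sweep the standoffs into the counting tray's trough

### The job

Sweep the three long hex standoffs across the deck of the counting tray with your fingertips, over its edge and down into the trough, so that all three end up lying in the trough. Push them only: do not pick them up or pinch them. Leave the nut and the ferrite ring where they lie on the deck, and do not disturb the module and the screwdriver on the bench.

Things in the scene. Friction and masses are not known exactly. Their poses are not given: they have to be found in the camera images.
- tray: Blue plastic counting tray, fixed to the bench, 230 (x) by 308 mm (y). Origin on the bench surface, z up. Flat deck 22 mm above the bench, from x = -125 to +45 mm, y = -150 to +150 mm. Beyond it, x = +45 to +97 mm over the same y, a sunken trough, floor 4 mm above the bench, no lip between: things pushed along the tray's +x drop in. Walls 4 mm thick stand 10 mm above the deck.
- tray_edge (a point): Middle of the straight edge where the deck drops into the trough, 22 mm above the bench; axes as the tray's. The trough is 52 mm wide and 18 mm deep; the wall beyond it stands 8 mm above the deck. At its -y end is a pouring spout, closed by a sill up to 18 mm above the bench.
- standoff1_center (a point): Centre of a brass hex standoff (first of three, all alike): hexagonal rod 45 mm long, 13 mm across flats, about 45 g, lying on a flat, centre 6.5 mm above the deck. Its x axis runs along the rod, at the start roughly along the tray's y, up to 0.6 rad askew. At least 55 mm of deck is free between it and the near (-x) wall; nothing lies between it and the trough.
- standoff2_center (a point): Centre of a brass hex standoff (second of three, all alike): hexagonal rod 45 mm long, 13 mm across flats, about 45 g, lying on a flat, centre 6.5 mm above the deck. Its x axis runs along the rod, at the start roughly along the tray's y, up to 0.6 rad askew. At least 55 mm of deck is free between it and the near (-x) wall; nothing lies between it and the trough.
- standoff3_center (a point): Centre of a brass hex standoff (third of three, all alike): hexagonal rod 45 mm long, 13 mm across flats, about 45 g, lying on a flat, centre 6.5 mm above the deck. Its x axis runs along the rod, at the start roughly along the tray's y, up to 0.6 rad askew. At least 55 mm of deck is free between it and the near (-x) wall; nothing lies between it and the trough.
- nut_center (a point): Centre of a large brass hex nut lying flat on the deck, 19 mm across flats, 10 mm high, with a 12 mm hole. To be left alone. It, the ring and the standoffs lie side by side along the tray's y in any order, about 58 mm (at least 50 mm) from centre to centre in y.
- ferrite_center (a point): Centre of a dark grey ferrite ring lying flat on the deck, 26 mm outside, 14 mm inside, 11 mm high. To be left alone.
- module: Power-supply module in a vented metal case standing on the bench to the right (-y) of the tray, 170 by 98 by 40 mm, origin within 5 mm of the middle of its underside. To be left alone.
- screwdriver: Screwdriver lying on the bench to the left (+y) of the tray, origin within its length. To be left alone.

How it is judged:
By the outcome, as a careful person would: the job done as asked, in the order asked, and still so for the second after the job is handed in, with the robot touching nothing.
It also fails if it takes over 54 s, if anything falls off the work surface, if the arm or the gripper's body presses on something with over 40 N, if the wrist force passes 120 N, or if a joint passes its speed limit or range.

### The arm

A 6-joint arm with a two-finger parallel gripper is mounted at the origin on the work surface. World frame = base frame: x ahead of the robot, y to its left, z up, the work surface at z = 0. Lengths are in m, angles in rad, forces in N, time in s.
With the tool pointing down it reaches from about 0.35 to 1 m from the base axis. Payload 7.1 kg.
Tool frame: the origin (TCP) lies midway between the tips of the shut fingers; the grasp point (between the pads) lies 19 mm behind it; z points along the fingers, y is the direction in which the jaws open and shut (so a half turn about z gives the same grasp; the last joint's range is limited). The gripper opens to 85 mm and grips with 20 to 120 N. Pads are 22 mm wide; open, the fingers measure 114 mm over their backs; the gripper's body (76 mm by 85 mm) begins 54 mm behind the grasp point. The pads swing forward as they close: fully open they stand 13 mm farther back than shut.
Start: joints at [1.096, 0.423, 1.63, -0, 1.089, -0.019], TCP at [0.275, 0.561, 0.193] pointing down, gripper open.
Joint ranges: [-3, 3], [-0.9, 2.11], [0.09, 2.58], [-1.31, 4.45], [0.11, 2.69], [-2.54, 2.54]. Speed limits (rad/s): [2.39, 2.39, 3.01, 3.14, 3.14, 3.14].

### API

Orientations are given as a 3x3 rotation matrix whose columns are the frame's x, y, z axes.
In Python, from station import bot gives the robot as it stands. Calls block until the motion is done:
- bot.goto(position, orientation): joint-space move of the TCP to a pose.
- bot.line_to(position, rotation=None, vel=0.15, f_stop=None): straight line of the TCP; rotation=None keeps the orientation; vel is the mean speed in m/s. With f_stop (N) it stops when the force on the tool has changed by that much, and returns True; else False.
- bot.move_joints(angles): joint-space move.
- bot.command_gripper(opening, newtons=None): finger opening in m; newtons is the grip in N (None keeps the last); returns when the fingers have stopped.
- bot.dwell(seconds).
- bot.ik(position, orientation): joint angles nearest the present ones, or None.
- bot.get_obs(): the state.
- bot.capture(name): name is "side" or "top" or "wrist"; returns the picture (400x640x3 uint8, blue, green, red); there is no depth.
- bot.calibration(name): a dict with "fx", "fy", "cx", "cy" (pixels), "R" (3x3) and "t" (3): a world point X has camera coordinates R X + t; the wrist camera has in their place "mount" (4x4, takes a point from camera to tool coordinates, whose origin is the TCP and whose axes are the flange's). Camera axes: x right, y down, z forward; pixel columns grow to the right and rows downward; lengths in m; the calibration is good to about 2 mm. The wrist camera is an equidistant fisheye: a pixel r from the principal point sees the ray r / f radians off the axis. A picture is of the moment at which its call begins: read the wrist's pose just before it. calibration takes no time and is no camera call.
A pose or a line that the arm cannot do raises bot.MotionError and nothing moves.
- bot.job_done(): hands the job in, once; it reports no verdict.
Trained networks look in the newest picture that a camera, given by its name, has taken for a name from the list of things; names that differ only in an ending like _2 or _b are one class to them, and where a whole thing is asked for, a point or a joint stands for the part that bears it (a point fixed in the world has none). Each returns a list of dicts, best first, with "confidence" (0 to 1); they miss things now and then, are a little off and sometimes report something else, mostly with a low value. They report only what shows in the picture. A call takes as long as a camera call.
- bot.masks_of(camera, target): "mask" (400x640 bool, what is visible of it) and "extent" ([centre column, centre row, width, height] in pixels, round what is visible of it).
- bot.place_of(camera, target): "point" ([column, row] in pixels: a listed point, or the origin of a listed thing).
The state is a dict: "clock": time; "q": joint angles; "joint_vel": joint speeds; "tau": joint torques, N m; "position": TCP position; "orientation": TCP orientation; "wrist_force": force on the tool from outside, world axes, zero at the start; "ft_torque": the same for the moment, N m; "grip_width": finger opening in m.
Only numpy, scipy, OpenCV 4.12 (cv2) and the standard library are available. Lean on these libraries where they do the work, as an engineer would, in place of code of your own. Each camera call takes 0.05 s, during which the arm holds its last target.

## Working session

There is one attempt and no reset: what is moved stays moved. The work goes in short steps, each a Python script; the robot and the scene stay as the last script left them, time stands still between calls to the robot, and variables do not carry over. Pictures are saved under pics/ and viewed, and the job is handed in when it is done.

```bash
mkdir -p pics; ls; python3 - <<'E'
from station import bot
import cv2, numpy as np
np.set_printoptions(precision=4,suppress=True)
for c in ["top","side","wrist"]:
    im=bot.capture(c); cv2.imwrite(f"pics/a_{c}.png",im)
    print(c,bot.calibration(c))
    for t in ["standoff1_center","nut_center","ferrite_center","tray_edge","tray","module","screwdriver"]:
        print(t,[(np.round(d["point"],1).tolist(),round(d["confidence"],2)) for d in bot.place_of(c,t)])
o=bot.get_obs();print(o["clock"],o["position"],o["orientation"],o["grip_width"])
E
```

```text
pics
top {'fx': 362.91163651191533, 'fy': 362.91163651191533, 'cx': 318.1349970231417, 'cy': 189.8335417696453, 'R': array([[-0.0005, -1.    , -0.0056],
       [-0.992 ,  0.0012, -0.1261],
       [ 0.1261,  0.0055, -0.992 ]]), 't': array([-0.0171,  0.5705,  0.9694])}
standoff1_center [([267.9, 201.8], 0.45)]
nut_center [([353.9, 200.7], 0.58)]
ferrite_center [([292.3, 204.4], 0.43)]
tray_edge [([312.8, 178.2], 0.91)]
tray [([314.3, 197.3], 0.89)]
module [([461.6, 210.0], 0.83)]
screwdriver [([177.8, 222.0], 0.81)]
side {'fx': 368.80829071696985, 'fy': 368.80829071696985, 'cx': 317.46653249369905, 'cy': 193.8871220332435, 'R': array([[ 0.8935, -0.4488,  0.0145],
       [-0.3372, -0.6919, -0.6384],
       [ 0.2966,  0.5656, -0.7695]]), 't': array([-0.4733,  0.233 ,  0.7751])}
standoff1_center [([299.6, 174.5], 0.42), ([310.1, 188.6], 0.32)]
nut_center [([340.8, 242.6], 0.5)]
ferrite_center [([310.5, 193.5], 0.56)]
tray_edge [([343.5, 201.4], 0.91)]
tray [([328.0, 211.3], 0.89)]
module [([406.9, 388.0], 0.84)]
screwdriver [([248.2, 128.9], 0.8)]
wrist {'fx': 309.70691628693146, 'fy': 309.70691628693146, 'cx': 320.6182849144286, 'cy': 195.1821252808514, 'mount': array([[-0.0001, -0.956 , -0.2935,  0.073 ],
       [ 1.    , -0.0001,  0.0001,  0.0008],
       [-0.0001, -0.2935,  0.956 , -0.1816],
       [ 0.    ,  0.    ,  0.    ,  1.    ]])}
standoff1_center [([176.5, 392.7], 0.65), ([150.1, 390.0], 0.27)]
nut_center []
ferrite_center [([158.2, 393.2], 0.62)]
tray_edge []
tray [([150.6, 390.2], 0.76), ([64.5, 388.2], 0.69)]
module [([62.1, 387.8], 0.85)]
screwdriver [([276.7, 332.9], 0.81)]
1.2 [0.2751 0.5612 0.1928] [[-0.8979  0.4402  0.    ]
 [ 0.4402  0.8979  0.    ]
 [ 0.      0.     -1.    ]] 0.08499693874841915
```

View pics/a_top.png

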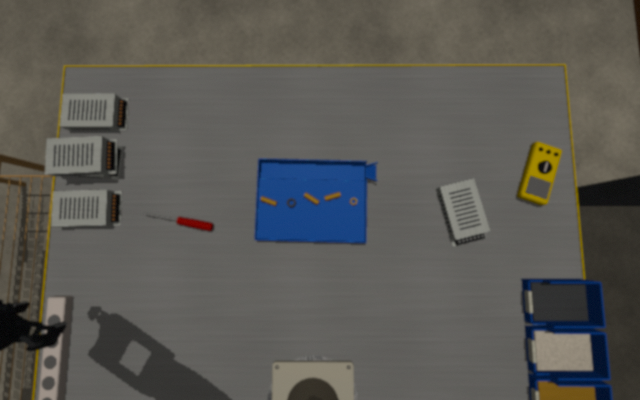

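View pics/a_side.png

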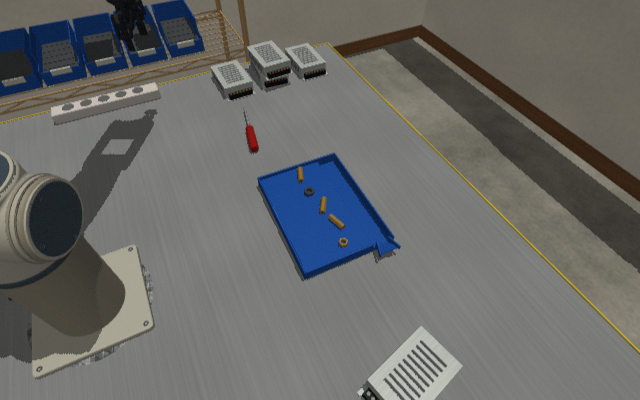

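```bash
python3 -c "
import cv2
a=cv2.imread('pics/a_top.png')[150:250,230:400];cv2.imwrite('pics/a_topz.png',cv2.resize(a,None,fx=4.5,fy=4.5,interpolation=cv2.INTER_CUBIC))
a=cv2.imread('pics/a_side.png')[130:290,240:430];cv2.imwrite('pics/a_sidez.png',cv2.resize(a,None,fx=3.5,fy=3.5,interpolation=cv2.INTER_CUBIC))"
```

```text
(no output)
```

View pics/a_topz.png

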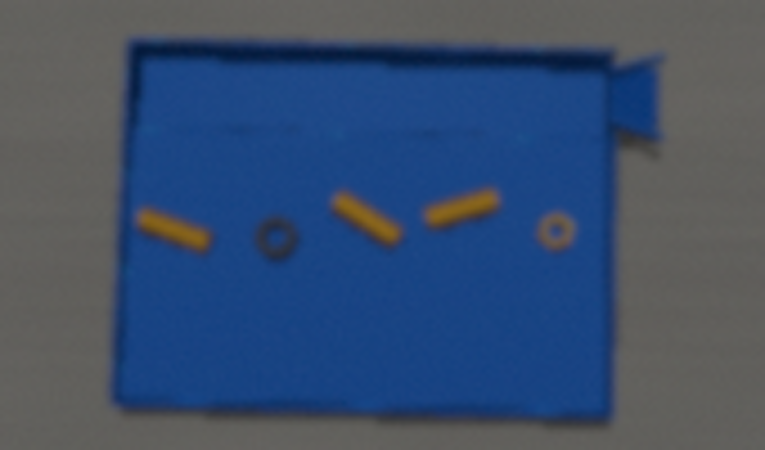

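View pics/a_sidez.png

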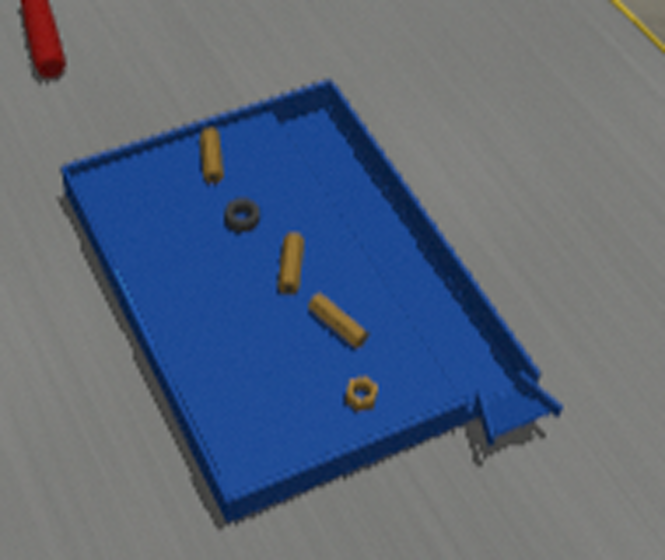

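The top view shows the rods at about (269,201), (312,198) and (333,196). The ring is at (292,203) and the nut at (354,201). The trough is on the far side and the spout is at the right. One rod lies close to the left (+y) wall. Next I'll measure positions and move the wrist camera over the tray.

```bash
cat > h.py <<'E'
from station import bot
import cv2, numpy as np
np.set_printoptions(precision=4,suppress=True)
def ray(c,px,obs=None):
    k=bot.calibration(c); u=(px[0]-k["cx"])/k["fx"]; v=(px[1]-k["cy"])/k["fy"]
    if c!="wrist":
        R=k["R"];t=np.array(k["t"]); return -R.T@t, R.T@np.array([u,v,1.])
    r=np.hypot(u,v); d=np.array([np.sin(r)*u/r,np.sin(r)*v/r,np.cos(r)]) if r>0 else np.array([0,0,1.])
    M=np.array(k["mount"]); O=np.array(obs["orientation"])
    return np.array(obs["position"])+O@M[:3,3], O@(M[:3,:3]@d)
def atz(c,px,z,obs=None):
    o,d=ray(c,px,obs); return o+d*(z-o[2])/d[2]
def tri(rays):
    A=np.zeros((3,3));b=np.zeros(3)
    for o,d in rays:
        d=d/np.linalg.norm(d);P=np.eye(3)-np.outer(d,d);A+=P;b+=P@o
    x=np.linalg.solve(A,b)
    res=[np.linalg.norm(np.cross(x-o,d/np.linalg.norm(d))) for o,d in rays]
    return x,res
def brass(im):
    h=cv2.cvtColor(im,cv2.COLOR_BGR2HSV)
    m=cv2.inRange(h,(8,90,70),(32,255,255))
    n,l,s,c=cv2.connectedComponentsWithStats(m)
    return m,[(s[i][4],c[i],cv2.minAreaRect(np.argwhere(l==i)[:,::-1].astype(np.float32)),(l==i)) for i in range(1,n) if s[i][4]>15]
E
python3 - <<'E'
from h import *
for c,roi in [("top",(255,370,150,250)),("side",(255,400,150,280))]:
    im=cv2.imread(f"pics/a_{c}.png")
    _,L=brass(im)
    for a,cc,r,_ in L:
        if roi[0]<cc[0]<roi[1] and roi[2]<cc[1]<roi[3]: print(c,a,cc,atz(c,cc,.0285))
print("edge",tri([ray("top",(312.8,178.2)),ray("side",(343.5,201.4))]))
print("tray",tri([ray("top",(314.3,197.3)),ray("side",(328,211.3))]))
print("mod",tri([ray("top",(461.6,210)),ray("side",(406.9,388))]))
print("scr",tri([ray("top",(177.8,222)),ray("side",(248.2,128.9))]))
E
```

```text
top 60 [332.1333 196.0167] [ 0.554  -0.0565  0.0285]
top 59 [311.3051 198.4237] [0.5474 0.0015 0.0285]
top 60 [268.0167 200.7   ] [0.5411 0.122  0.0285]
side 64 [299.9375 173.4375] [0.5402 0.1261 0.0285]
side 79 [322.6076 204.4177] [0.5467 0.0061 0.0285]
side 83 [336.1205 220.9518] [ 0.5528 -0.0531  0.0285]
side 47 [342.8723 241.9362] [ 0.5385 -0.112   0.0285]
edge (array([ 0.6046, -0.0017,  0.0177]), [np.float64(0.0015671048197767924), np.float64(0.0015671048197768171)])
tray (array([ 0.5538, -0.0072,  0.0115]), [np.float64(0.0016067711167056515), np.float64(0.001606771116705802)])
mod (array([ 0.5119, -0.4279, -0.0156]), [np.float64(0.006759740274225505), np.float64(0.006759740274225649)])
scr (array([0.483 , 0.3777, 0.0106]), [np.float64(0.00011217024978685498), np.float64(0.00011217024978689796)])
```

```bash
python3 - <<'E'
from h import *
import pickle
R=np.array([[-1,0,0],[0,1,0],[0,0,-1.]])
bot.command_gripper(0.008,20)
V=[]
for n,p in [("A",[.50,.07,.27]),("B",[.50,-.08,.27])]:
    bot.goto(p,R); bot.dwell(.2)
    o=bot.get_obs(); im=bot.capture("wrist"); cv2.imwrite(f"pics/w{n}.png",im)
    d={t:[(np.round(e["point"],1).tolist(),round(e["confidence"],2)) for e in bot.place_of("wrist",t)] for t in ["standoff1_center","nut_center","ferrite_center","tray_edge","tray"]}
    print(n,d)
    pickle.dump((o,im,d),open(f"w{n}.pkl","wb"))
    for a,cc,r,_ in brass(im)[1]:
        if a>60: print(a,cc,r,atz("wrist",cc,.0285,o))
o=bot.get_obs();print(o["clock"],o["position"],o["q"],o["grip_width"],o["wrist_force"])
E
```

```text
A {'standoff1_center': [([358.4, 184.0], 0.69)], 'nut_center': [([197.6, 185.4], 0.47)], 'ferrite_center': [([317.1, 182.7], 0.56)], 'tray_edge': [([274.7, 220.2], 0.74)], 'tray': [([276.9, 189.1], 0.68)]}
164 [630.7134 110.878 ] ((630.49755859375, 112.03471374511719), (3.1319215297698975, 88.20419311523438), 3.990912914276123) [0.3753 0.707  0.0285]
450 [631.6089 205.0911] ((626.0, 192.5), (87.0, 26.0), 90.0) [0.5798 0.7773 0.0285]
277 [358.1877 185.4296] ((358.0995788574219, 185.32125854492188), (31.884687423706055, 9.417418479919434), 19.653823852539062) [0.5424 0.1239 0.0285]
83 [197.4337 185.3133] ((197.5, 185.5), (13.0, 11.0), 90.0) [ 0.5417 -0.1136  0.0285]
251 [274.1434 190.0837] ((274.4764099121094, 189.9022674560547), (31.23959732055664, 9.101673126220703), 31.4295654296875) [0.5493 0.0039 0.0285]
1508 [ 24.0504 235.0418] ((41.406890869140625, 272.61724853515625), (191.30938720703125, 51.984745025634766), 61.073577880859375) [ 0.6524 -0.604   0.0285]
233 [234.6695 194.4893] ((234.9394989013672, 194.20643615722656), (9.067561149597168, 29.46957015991211), 72.6459732055664) [
[... 1108 characters left out ...]
5] ((455.52435302734375, 186.28048706054688), (26.470508575439453, 9.009751319885254), 24.775142669677734) [0.5427 0.1251 0.0285]
243 [337.9012 194.3539] ((337.91876220703125, 194.0238800048828), (9.142189025878906, 30.64326286315918), 73.61045837402344) [ 0.5559 -0.0542  0.0285]
144 [572.6806 330.5208] ((573.5675659179688, 329.4053649902344), (11.968426704406738, 88.56636047363281), 64.59228515625) [0.9151 0.5608 0.0285]
261 [531.5709 390.4368] ((531.1371459960938, 390.8751220703125), (8.44257640838623, 41.4146728515625), 72.12130737304688) [1.1386 0.5235 0.0285]
5.5333 [ 0.5001 -0.0796  0.27  ] [-0.1813  0.1587  1.809  -0.      1.1739 -1.7529] 0.007850813048049037 [ 0.255   0.3654 -0.0022]
```

View pics/wA.png

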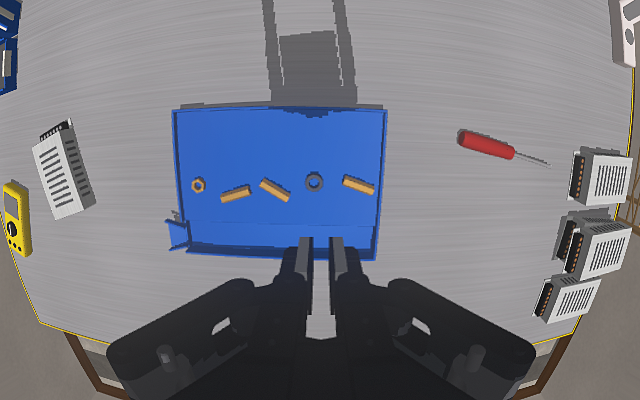

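View pics/wB.png

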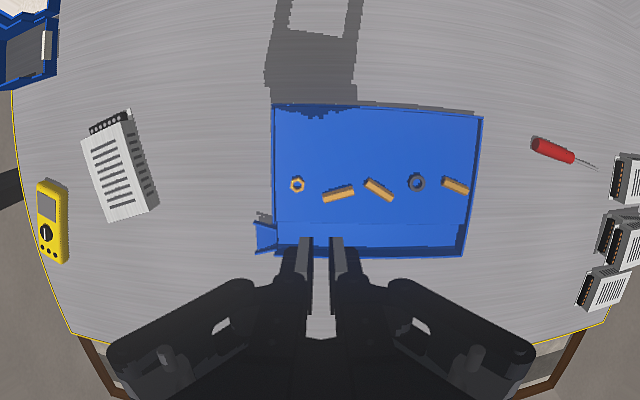

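The wrist views show the three rods at about (358,185), (274,190) and (235,194) in A, with the ring and nut between them as expected and the edge line near row 222. Next I need the rod heights, tray yaw, edge line and rod directions.

```bash
python3 - <<'E'
from h import *
import pickle
D={n:pickle.load(open(f"w{n}.pkl","rb")) for n in "AB"}
pa=[(358.2,185.4),(274.1,190.1),(234.7,194.5)];pb=[(455.4,186.3),(379,190.3),(337.9,194.35)]
for a,b in zip(pa,pb): print("rod",tri([ray("wrist",a,D["A"][0]),ray("wrist",b,D["B"][0])]))
print("fer",tri([ray("wrist",(316.,182.7),D["A"][0]),ray("wrist",(415.5,182.7),D["B"][0])]))
print("nut",tri([ray("wrist",(197.5,185.4),D["A"][0]),ray("wrist",(297.,184.4),D["B"][0])]))
print("edge",tri([ray("wrist",(274.7,220.2),D["A"][0]),ray("wrist",(377.7,223),D["B"][0])]), tri([ray("top",(312.8,178.2)),ray("side",(343.5,201.4))]))
for n in "AB":
    o,im,_=D[n]
    for a,cc,r,m in brass(im)[1]:
        if 200<a<300 and 180<cc[1]<200:
            P=np.array([atz("wrist",(x,y),.0315,o)[:2] for y,x in np.argwhere(m)]); c=P.mean(0)
            w,v=np.linalg.eigh(np.cov((P-c).T)); e=v[:,1]; e=e*np.sign(e[1]); s=(P-c)@e
            print(n,"rod",c,"angle from +y",np.arctan2(-e[0],e[1]),"len",np.ptp(s))
    # deck edge by row gradient
    g=cv2.GaussianBlur(im,(3,3),0).astype(float).sum(2)
    pts=[]
    for x in range(190 if n=="A" else 290, 290 if n=="A" else 296+170,6):
        dy=np.abs(np.diff(g[212:238,x])); y=212.5+dy.argmax(); pts.append((x,y))
    Pw=np.array([atz("wrist",p,.022,o)[:2] for p in pts])
    print(n,[int(p[1]) for p in pts]); f=np.polyfit(Pw[:,1],Pw[:,0],1); print("edge x=f(y)",f, np.round(Pw[:,0],3))
    cv2.imwrite(f"pics/z{n}.png",cv2.resize(im[95:275,150:400] if n=="A" else im[95:275,250:500],None,fx=3.2,fy=3.2))
E
```

```text
rod (array([0.5417, 0.1236, 0.0314]), [np.float64(0.00021795305399764834), np.float64(0.00021795305399737242)])
rod (array([0.5485, 0.0044, 0.032 ]), [np.float64(0.00014395772990685116), np.float64(0.00014395772990687502)])
rod (array([ 0.5549, -0.0544,  0.0319]), [np.float64(5.719541490272057e-05), np.float64(5.719541490243914e-05)])
fer (array([0.5417, 0.0638, 0.0153]), [np.float64(0.00029715743767133585), np.float64(0.00029715743767132517)])
nut (array([ 0.5407, -0.1122,  0.0315]), [np.float64(0.00027778297425840953), np.float64(0.0002777829742583149)])
edge (array([0.5938, 0.0041, 0.0389]), [np.float64(0.002134658265843413), np.float64(0.0021346582658434018)]) (array([ 0.6046, -0.0017,  0.0177]), [np.float64(0.0015671048197767924), np.float64(0.0015671048197768171)])
A rod [0.5416 0.1236] angle from +y -0.35065224621802077 len 0.04596673317703246
A rod [0.5485 0.0044] angle from +y -0.5783558054107871 len 0.044738103904967685
A rod [ 0.5551 -0.0547] angle from +y 0.28297896969576464 len 0.04602343373408398
A [228, 218, 233, 219, 220, 220, 222, 222, 222, 222, 222, 222, 224, 224, 224, 224, 224]
edge x=f(y) [-0.0218  0.6033] [0.615 0.598 0.623 0.599 0.6   0.6   0.603 0.603 0.603 0.603 0.603 0.602
 0.606 0.605 0.605 0.605 0.605]
B rod [0.5488 0.0046] angle from +y -0.5638473233683949 len 0.045585751482534
B rod [0.5419 0.1238] angle from +y -0.36072269039316546 len 0.04657349713257173
B rod [ 0.555  -0.0544] angle from +y 0.28500133915005227 len 0.04362948021393242
B [222, 222, 236, 236, 223, 223, 223, 236, 236, 222, 223, 222, 224, 224, 224, 224, 224, 224, 224, 223, 225, 225, 224, 224, 224, 223, 212, 223, 223, 223]
edge x=f(y) [-0.0302  0.6074] [0.602 0.602 0.625 0.625 0.604 0.603 0.603 0.625 0.625 0.602 0.604 0.602
 0.605 0.605 0.605 0.606 0.606 0.606 0.606 0.604 0.608 0.608 0.607 0.607
 0.607 0.606 0.587 0.606 0.606 0.607]
```

View pics/zA.png

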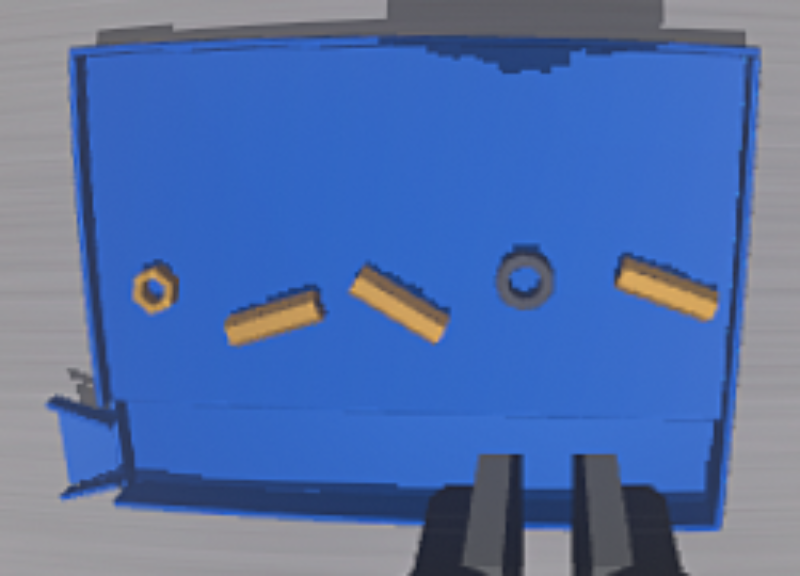

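View pics/zB.png

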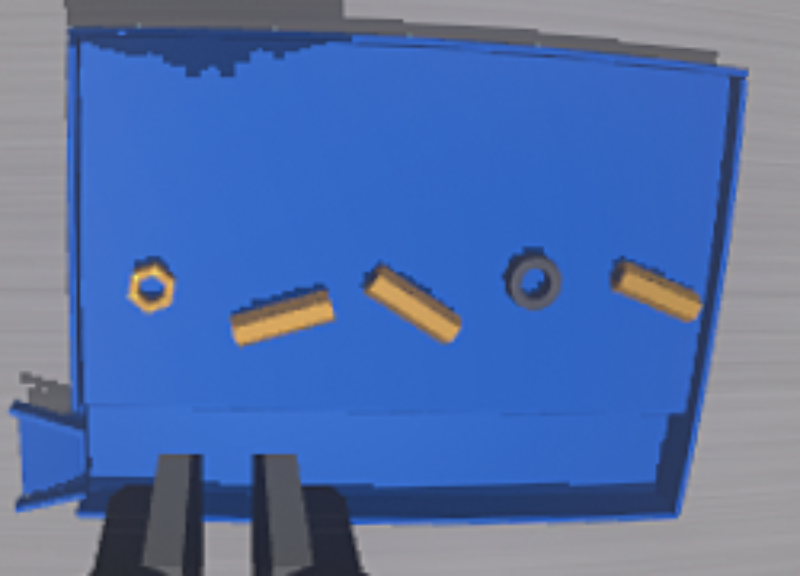

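Measured rods (x, y, yaw):
- (0.542, 0.124, -0.355)
- (0.5486, 0.0045, -0.57)
- (0.555, -0.0545, 0.284)

Their upper surfaces stand at about z = 0.032. The edge is at x ≈ 0.605 + 0.025y. I'll push the first rod now and check it.

```bash
cat > push.py <<'E'
from h import *
from scipy.spatial.transform import Rotation as Ro
R0=np.array([[-1,0,0],[0,1,0],[0,0,-1.]])
def T(th): return Ro.from_euler("z",th).as_matrix()@R0
YAW=-0.025
tx=np.array([np.cos(YAW),np.sin(YAW)])
def push(c,th,z=0.0255):
    c=np.array(c); n=np.array([np.cos(th),np.sin(th)])
    s=c-n*0.030
    bot.goto([*s,0.09],T(th))
    hit=bot.line_to([*s,z],vel=0.10,f_stop=8)
    o=bot.get_obs(); print("down",hit,o["position"],o["wrist_force"])
    if hit: bot.line_to([*s,o["position"][2]+.003])
    z=bot.get_obs()["position"][2]
    bot.line_to([*(c-n*0.017),z],vel=0.06)
    m=c+tx*(0.022-0.0175)
    bot.line_to([*m,z],T(YAW),vel=0.05)
    print("aligned",bot.get_obs()["position"],bot.get_obs()["wrist_force"])
    xe=0.605+0.025*c[1]
    e=m+tx*(xe+0.001-m[0])/tx[0]
    hit=bot.line_to([*e,z],vel=0.07,f_stop=25)
    o=bot.get_obs(); print("end",hit,o["position"],o["wrist_force"])
    b=e-tx*0.02
    bot.line_to([*b,z],vel=0.12); bot.line_to([*b,0.10],vel=0.2)
def look(name):
    bot.goto([.48,0.0,.27],R0); o=bot.get_obs(); im=bot.capture("wrist")
    cv2.imwrite(f"pics/{name}.png",cv2.resize(im[95:275,190:450],None,fx=3,fy=3))
    for a,cc,r,m in brass(im)[1]:
        if 40<a<400 and 150<cc[1]<270 and 190<cc[0]<450: print(a,cc,atz("wrist",cc,.0315,o)[:2],r[2])
    print("clock",bot.get_obs()["clock"])
E
python3 - <<'E'
from push import *
push((.542,.124),-.355)
look("l1")
E
```

```text
down False [0.5143 0.1344 0.0259] [-0.6589  0.5417 -0.6912]
aligned [0.5461 0.1239 0.0258] [ 0.4814  0.6658 -0.6276]
end False [0.6085 0.1223 0.0257] [-0.0642 -0.5327 -0.7248]
254 [405.2362 199.0787] [0.5413 0.1235] 21.037511825561523
94 [243.3085 198.8617] [ 0.5409 -0.1119] 14.03624439239502
257 [323.6615 204.0117] [0.5485 0.0046] 30.963754653930664
248 [282.7823 208.0565] [ 0.5547 -0.0543] 74.05460357666016
clock 11.2167
```

View pics/l1.png

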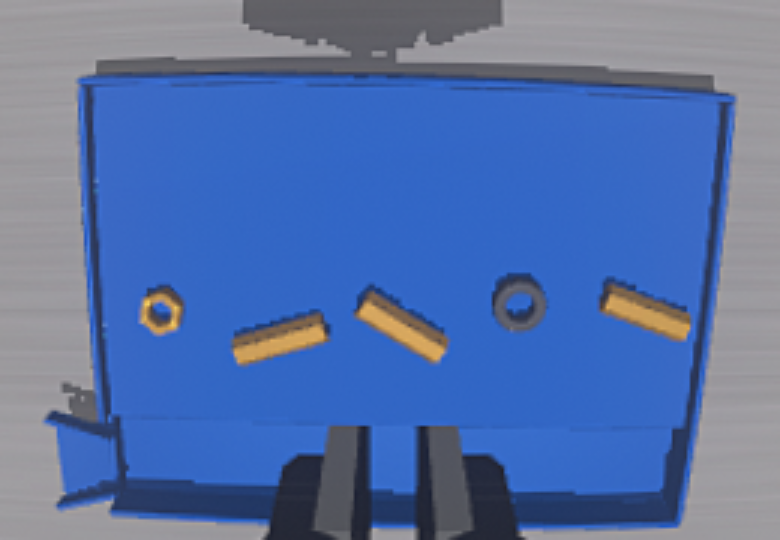

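The rod did not move: the wrist view shows it still at (0.541, 0.1235), and the push felt no force. The tips must have passed above it. I'll find the real tip height by touching the free deck gently.

```bash
python3 - <<'E'
from push import *
bot.goto([.485,0.10,.05],T(YAW))
print(bot.get_obs()["grip_width"],bot.get_obs()["position"])
h=bot.line_to([.485,.10,.010],vel=.04,f_stop=5)
o=bot.get_obs();print(h,o["position"],o["wrist_force"],o["grip_width"],o["clock"])
im=bot.capture("side");cv2.imwrite("pics/s2.png",cv2.resize(im[100:300,200:440],None,fx=3,fy=3))
im=bot.capture("wrist");cv2.imwrite("pics/s2w.png",im)
E
```

```text
0.007632489260029673 [0.4859 0.1001 0.0504]
False [0.4852 0.1001 0.0102] [ 1.2525  0.5085 -0.7659] 0.007755774072976174 13.325
```

View pics/s2.png

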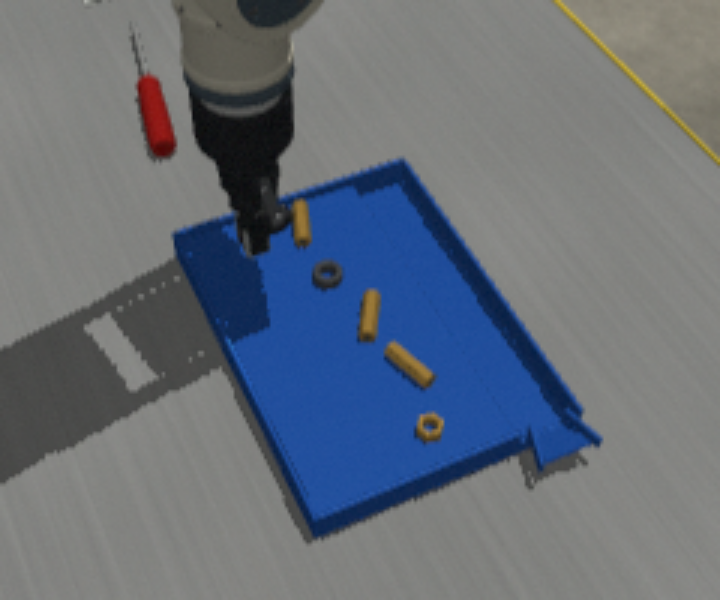

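View pics/s2w.png

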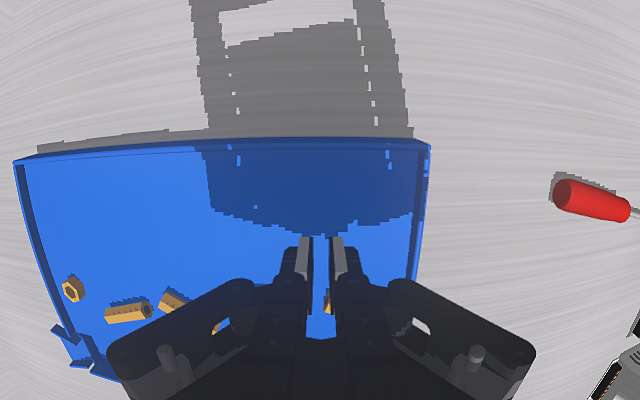

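At TCP z = 0.010 there was still no contact, so with this opening the tips sit more than 10 mm above the nominal TCP. I'll close the fingers and probe again.

```bash
python3 - <<'E'
from push import *
bot.line_to([.485,.10,.045],vel=.1)
bot.command_gripper(0.0,20)
h=bot.line_to([.485,.10,.004],vel=.04,f_stop=5)
o=bot.get_obs();print(h,o["position"],o["wrist_force"],o["grip_width"],o["clock"])
im=bot.capture("wrist");cv2.imwrite("pics/s3w.png",im[150:400,100:550])
E
```

```text
False [0.4852 0.1001 0.0042] [-0.0982 -0.0508  0.8613] -0.00030508903278404943 15.35
```

View pics/s3w.png

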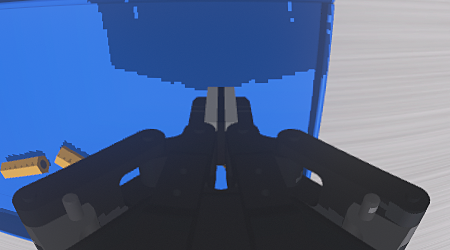

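Still no contact at 0.004. In the wrist view the tips sit at row ~237, where the nominal TCP would project to row ~221, so the real tips are shorter than stated. I'll keep probing down gently.

```bash
python3 - <<'E'
from push import *
o=bot.get_obs();print(o["position"],o["wrist_force"],o["ft_torque"])
h=bot.line_to([.485,.10,-.03],vel=.03,f_stop=4)
o=bot.get_obs();print(h,o["position"],o["wrist_force"],o["ft_torque"],o["grip_width"],o["clock"])
for c in ["side","top"]:
    im=bot.capture(c);cv2.imwrite(f"pics/s4{c}.png",cv2.resize(im[130:280,230:400],None,fx=4,fy=4))
E
```

```text
[0.4852 0.1    0.0043] [ 0.1076 -0.4711  0.3533] [-0.012   0.004   0.0141]
True [ 0.4849  0.1    -0.0165] [-1.1166 -1.4078  9.2476] [-0.0409  0.2316  0.0231] -0.00012699520900033567 16.125
```

View pics/s4side.png

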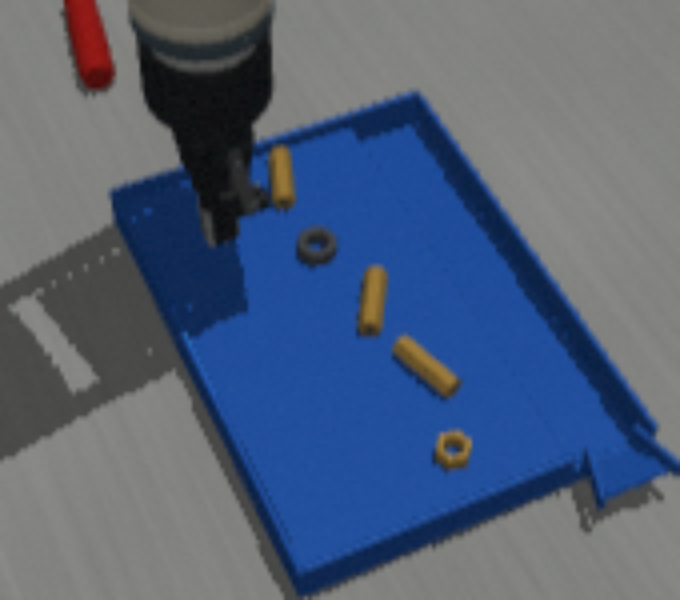

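View pics/s4top.png

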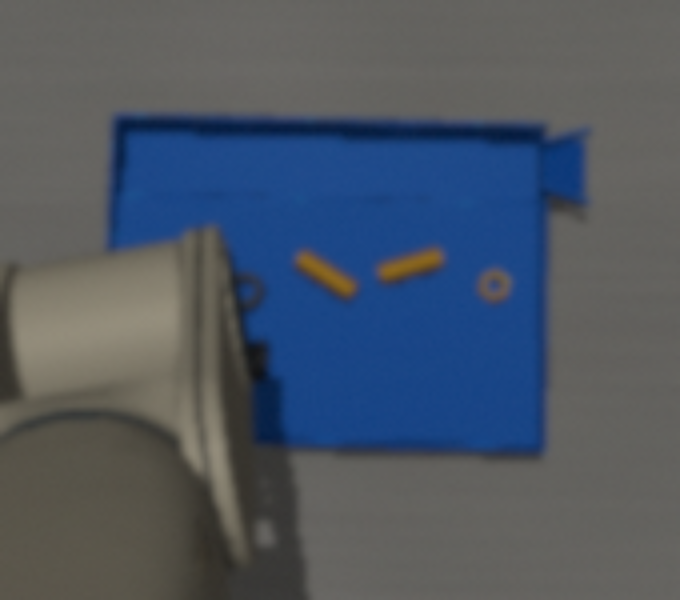

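```bash
python3 - <<'E'
from push import *
k=bot.calibration("side")
def pr(X):
    c=k["R"]@np.array(X)+k["t"]; return np.array([(c[0]/c[2]*k["fx"]+k["cx"]-230)*4,(c[1]/c[2]*k["fy"]+k["cy"]-130)*4])
for X in [(.485,.1,.022),(.485,.1,.042),(.485,.1,-.0165),(.496,.1,.022),(.474,.1,.022),(.485,.14,.06),(.485,.06,.06),(.485,.14,.04),(.55,.1,.06)]: print(X,pr(X))
im=bot.capture("side");cv2.imwrite("pics/s5.png",cv2.resize(im[135:205,250:330],None,fx=8,fy=8,interpolation=cv2.INTER_CUBIC))
im=bot.capture("wrist");cv2.imwrite("pics/s5w.png",cv2.resize(im[200:400,200:440],None,fx=3,fy=3))
E
```

```text
(0.485, 0.1, 0.022) [219.7462 234.314 ]
(0.485, 0.1, 0.042) [218.0761 213.9959]
(0.485, 0.1, -0.0165) [222.8148 271.6445]
(0.496, 0.1, 0.022) [235.2619 228.697 ]
(0.474, 0.1, 0.022) [204.1247 239.9693]
(0.485, 0.14, 0.06) [191.8725 153.6837]
(0.485, 0.06, 0.06) [242.4092 238.6533]
(0.485, 0.14, 0.04) [193.9443 174.7771]
(0.55, 0.1, 0.06) [309.5527 162.2765]
```

View pics/s5.png

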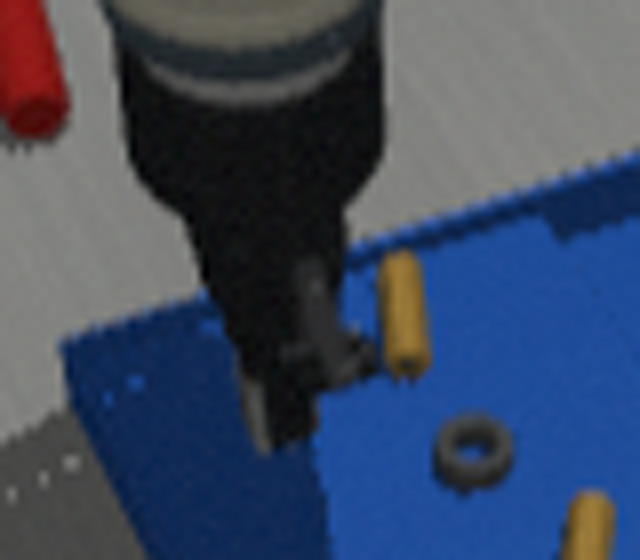

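View pics/s5w.png

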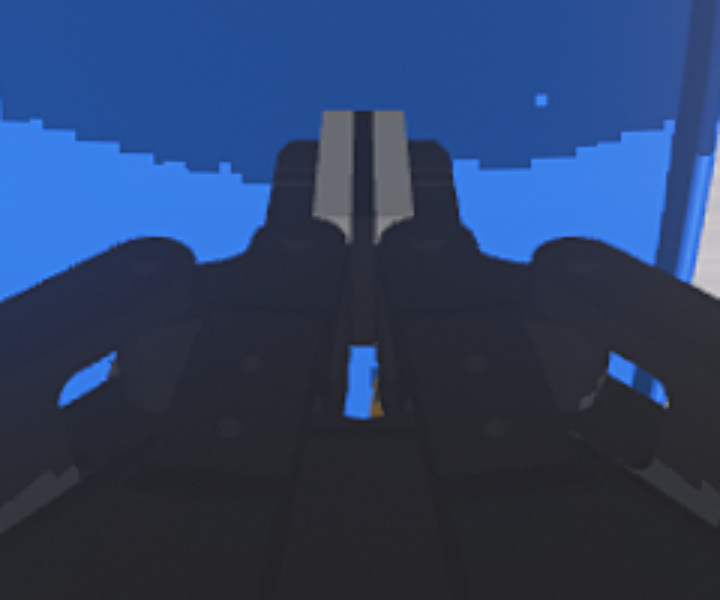

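The tips really touch the deck at TCP z = -0.0165, and the side view confirms it. So the tool frame lies about 38 mm beyond the real tips. I'll reference height by touch at each push, then raise 3.5 mm.

```bash
python3 - <<'E'
s=open('push.py').read()
s=s.replace('bot.goto([*s,0.09],T(th))\n    hit=bot.line_to([*s,z],vel=0.10,f_stop=8)','bot.goto([*s,0.04],T(th))\n    bot.line_to([*s,-0.004],vel=0.12)\n    hit=bot.line_to([*s,-0.02],vel=0.02,f_stop=3)')
s=s.replace('+.003])','+.0035])').replace('[*b,0.10]','[*b,0.05]')
s=s.replace('m=c+tx','f=bot.get_obs()["wrist_force"];print("contact",f)\n    m=c+tx')
open('push.py','w').write(s)
E
python3 - <<'E'
from push import *
p=bot.get_obs()["position"]; bot.line_to([p[0],p[1],.03],vel=.15)
bot.command_gripper(0.008,20)
push((.542,.124),-.355)
look("l2")
E
```

```text
down True [ 0.5139  0.1345 -0.0162] [-0.7717 -0.3938  5.9184]
contact [ 0.2824  0.0862 -0.3977]
aligned [ 0.5461  0.1238 -0.0127] [ 0.4109 -0.6959  0.6937]
end False [ 0.6085  0.1222 -0.0128] [-0.0765 -0.4565 -0.3414]
92 [243.4022 198.8043] [ 0.5407 -0.1117] 18.434947967529297
260 [323.7423 204.15  ] [0.5486 0.0047] 31.4295654296875
253 [282.6166 208.1897] [ 0.5548 -0.0545] 73.61045837402344
200 [395.63 253.65] [0.6302 0.1167] 90.0
clock 22.7583
```

View pics/l2.png

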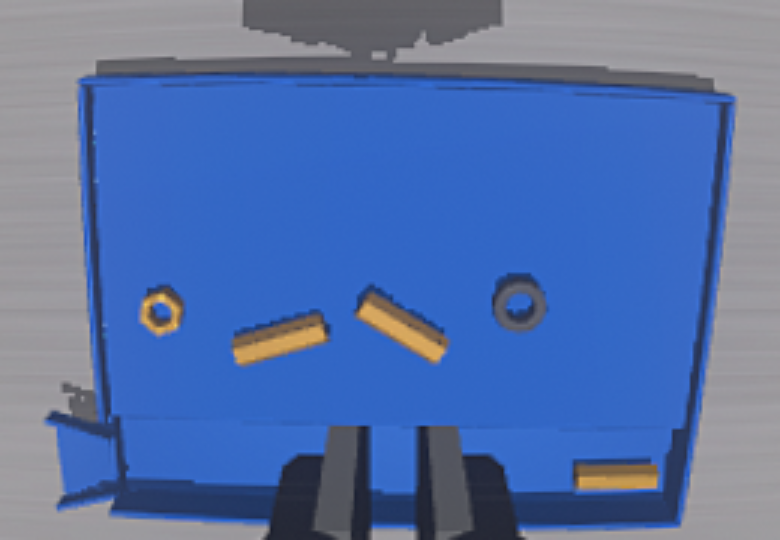

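Rod 1 now lies flat in the trough at crop pixel (616,476), and nothing else moved. Next are rods 2 and 3.

```bash
python3 - <<'E'
from push import *
push((.5486,.0045),-.57)
push((.5550,-.0545),.284)
bot.goto([.42,0.0,.27],R0); o=bot.get_obs(); im=bot.capture("wrist")
cv2.imwrite("pics/l3.png",cv2.resize(im[95:295,190:450],None,fx=3,fy=3))
for a,cc,r,m in brass(im)[1]:
    if 40<a<400 and 150<cc[1]<300 and 190<cc[0]<450: print(a,cc,atz("wrist",cc,.0315,o)[:2],atz("wrist",cc,.0125,o)[:2],r[2])
im=bot.capture("side");cv2.imwrite("pics/l3s.png",cv2.resize(im[130:290,240:430],None,fx=3.5,fy=3.5))
for t in ["ferrite_center","module","screwdriver"]: print(t,bot.place_of("side",t))
print(bot.get_obs()["clock"])
E
```

```text
down True [ 0.5233  0.0207 -0.0162] [-1.5343  0.1411  7.4917]
contact [ 0.772  -0.4409  0.3401]
aligned [ 0.5527  0.0045 -0.0128] [-0.1272 -0.2351 -0.5667]
end False [ 0.6055  0.0031 -0.0129] [ 0.6604 -0.0899 -0.3041]
down True [ 0.5263 -0.063  -0.0161] [-1.0314  0.4249  7.1177]
contact [-0.4472  0.0704  0.342 ]
aligned [ 0.559  -0.0546 -0.0127] [ 0.1885 -0.4195 -0.0861]
end False [ 0.6041 -0.0557 -0.0128] [0.5769 0.5642 0.5047]
85 [247.0118 236.2118] [ 0.5407 -0.1117] [ 0.5495 -0.1168] 90.0
118 [320.5    284.1017] [ 0.6246 -0.0004] [ 0.6371 -0.0004] 90.0
54 [383.3148 283.3333] [0.6255 0.1016] [0.638  0.1062] 90.0
ferrite_center [{'point': [310.1, 193.2], 'confidence': 0.47}, {'point': [249.9, 130.6], 'confidence': 0.19}]
module [{'point': [409.5, 382.4], 'confidence': 0.95}]
screwdriver [{'point': [247.3, 132.5], 'confidence': 0.53}]
33.5583
```

View pics/l3.png

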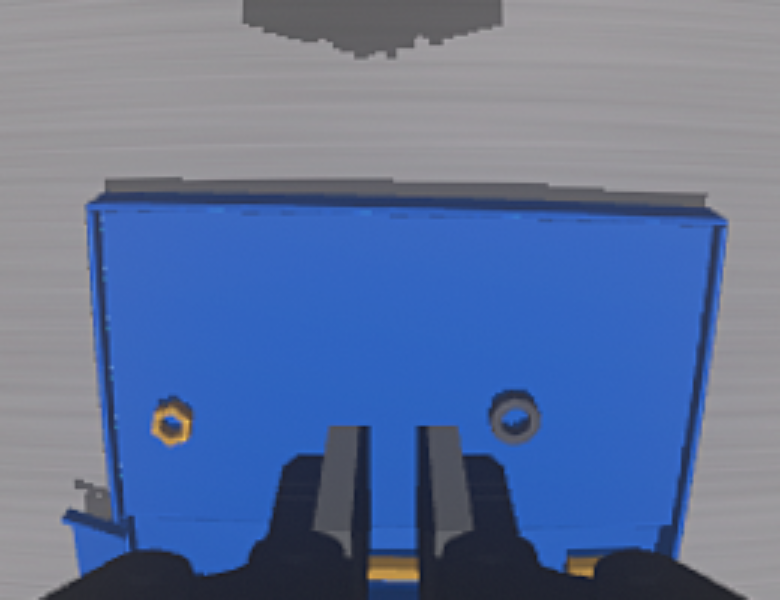

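View pics/l3s.png

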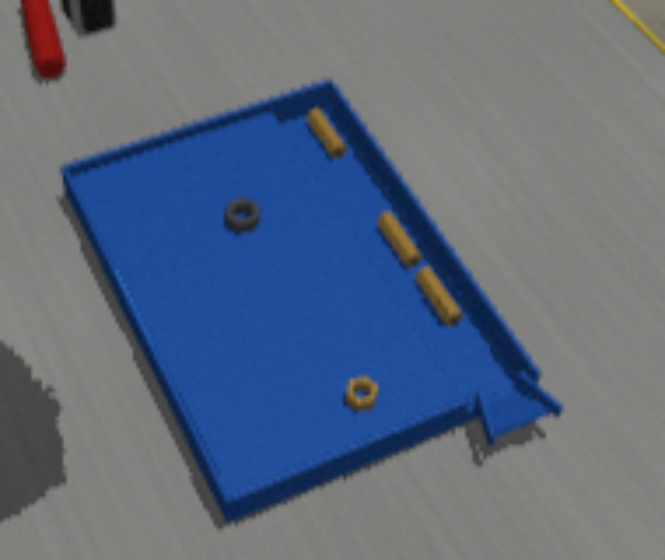

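The side view shows all three rods in the trough at crop pixels (325,132), (398,238) and (438,296), with the ring and nut unmoved. One check of rod heights remains before I hand in.

```bash
python3 - <<'E'
from push import *
s=brass(bot.capture("side"))[1]; S=[c for a,c,r,m in s if 255<c[0]<400 and 150<c[1]<250 and a>30]
bot.goto([.50,0.19,.27],R0); o=bot.get_obs(); im=bot.capture("wrist")
cv2.imwrite("pics/l4.png",im[80:400,50:550])
W=[c for a,c,r,m in brass(im)[1] if 40<a<500 and 100<c[0]<450 and 150<c[1]<300]
for c in S:
    best=min(W,key=lambda w:tri([ray("side",c),ray("wrist",w,o)])[1][0]+1e-9)
    print(c,best,tri([ray("side",c),ray("wrist",best,o)]))
print(bot.get_obs()["clock"])
E
```

```text
[332.5246 166.918 ] [174.8312 237.6948] (array([0.574 , 0.0153, 0.1421]), [np.float64(0.0003187745708158843), np.float64(0.00031877457081577845)])
[353.4179 197.3731] [174.8312 237.6948] (array([ 0.6119, -0.0298,  0.0616]), [np.float64(0.0008534902251169822), np.float64(0.0008534902251168433)])
[364.8481 213.9747] [174.8312 237.6948] (array([ 0.6345, -0.0567,  0.0137]), [np.float64(0.0011295816873871077), np.float64(0.0011295816873867993)])
[342.8958 242.0208] [134.0933 186.2533] (array([ 0.5399, -0.1121,  0.0284]), [np.float64(0.0012905021640862134), np.float64(0.0012905021640860124)])
34.4917
```

View pics/l4.png

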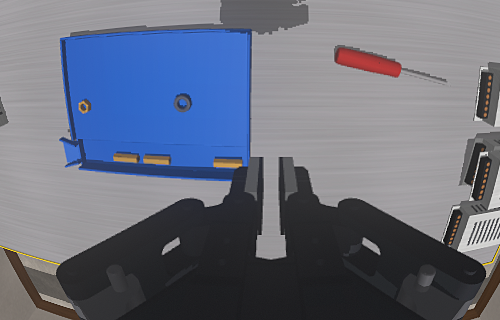

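```bash
python3 - <<'E'
from push import *
o=bot.get_obs()
for s,w in [((332.5,166.9),(278.,242.)),((353.4,197.4),(206.5,239.8))]: print(tri([ray("side",s),ray("wrist",w,o)]))
bot.job_done(); print("done",o["clock"])
E
```

```text
(array([0.6373, 0.1214, 0.0141]), [np.float64(0.00024719931702893054), np.float64(0.0002471993170289677)])
(array([0.6356, 0.0019, 0.0141]), [np.float64(0.0012181442392577009), np.float64(0.0012181442392578496)])
the job is handed in; nothing more can be done
done 34.4917
```

All three standoffs are lying in the trough, and I handed the job in at 34.5 s of the 54 s allowed. I only pushed them, with the fingers set 8 mm apart so they could not pinch a 13 mm rod.

**Last checks:**
- **Standoffs:** side and wrist views together put them at x ≈ 0.636 and y ≈ 0.121, 0.002 and -0.057. They measured z ≈ 0.014, which fits rods lying on the trough floor.
- **Nut:** stayed within about 1 mm of where it started.
- **Ferrite ring:** looks unmoved in the pictures.
- **Module and screwdriver:** the arm never went near them. The detector's points for them shifted by 4–6 pixels between looks. I took that as detector noise, though I did not measure them again.

**What went wrong or disagreed:**
- **First push missed:** the first sweep passed above rod 1 without touching anything. The tool frame turned out to lie about 38 mm beyond the real fingertips. I found this by touching the free deck lightly (about 9 N), then set the height by touch before each push.
- **Poor tray-edge reading:** the wrist camera's reading of the tray edge was poor, with a height of 0.039 m against the stated 0.022 m. I used the edge line seen in the images instead.
- **Mismatched rods in the height check:** my automatic matching paired two rods wrongly, so I redid those two by hand.

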